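Clamp a wheel spacer with the long T-key down the fixture's shaft

TASK

Clamp the wheel spacer for marking: take the long T-key from its sloping rest, stand it upright down the fixture's deep shaft and let go of it there, then take it again from above by its crossbar, settle it on the square stem, press it down against the spring (unpressed, the stem just spins idly) and turn it clockwise until the clamp jaw is fully closed on the spacer. Leave the key standing in the shaft with nothing holding it, do not push the jaw by hand, and leave the other things on the bench where they are.

Things in the scene. Friction and masses are not known exactly. Their poses are not given: they have to be found in the camera images.
- key: Steel T-key, 0.22 to 0.32 kg. Origin: centre of its open foot; z runs up the tube to the crossbar. Tube 24 mm diameter up to 150 mm, neck 12 mm diameter from 150 to 171 mm, above it the crossbar. The foot is a square socket 13 mm wide, 18 mm deep, sides parallel to the key's x and y. Centre of mass about 110 mm up. At the start it lies in the rest, its z axis 55 deg from upright.
- key_bar (a point): Centre of the key's flat crossbar, 180 mm above its foot: 14 mm thick (key x), 100 mm long (key y), 18 mm tall (key z). Axes as the key.
- key_rest: Fixed sloping rest, base 190 x 110 x 8 mm; origin: centre of its underside; the key rises towards +x. A trough holds the key from its foot (x -74, z 34 mm) to 82 mm along; posts at y = +-38 mm carry the crossbar ends (bar centre x +73, z 137 mm, bar level along y). From 84 to 165 mm along the key it is free all round.
- fixture: Fixed clamping fixture, base plate 130 x 262 x 12 mm; origin on the shaft axis at the plate's underside, z up. The shaft stands in a block 70 x 70 mm, 112 mm high, with a funnel rim on top up to 126 mm high and 50 mm wide. A black wheel spacer (110 mm diameter, top 48 mm high) sits on the plate at local y = +128 mm, the jaw between it and the block.
- shaft_mouth (a point): On the axis of the vertical round shaft (28 mm bore), 112 mm above the bench, at the foot of the funnel; axes as the fixture.
- stem_top (a point): Tip of the stem in the shaft, 68 mm below shaft_mouth: 11 mm square, 12 mm tall, 5 mm taper on top, 24 mm flange under it. Key foot seated on the flange: 27 mm above the bench; not lined up (over 8 deg off): about 39 mm. Spring: 5 N to start, 0.6 N/mm, more than the key's weight; after 5 mm (8 N) it meets the screw's friction plate and, with 12 to 20 N in all, drives the screw.
- stem (a joint): Angle of the square stem, rad, positive clockwise from above; at 0 the square's sides are parallel to the fixture's x and y. Turns without end with slight drag (0.02 N m); unpressed it drives nothing.
- screw (a joint): Angle of the clamp screw under the stem, rad, positive clockwise from above: 0 = open (start), 1.1 = stop, jaw fully closed. Needs 0.03 N m, stays where left. Driven by friction only while the stem is pressed on it; slips at its stops and a little on the way. The square has about 8 deg of play in the key each way.
- wheel_socket: Bystander: steel wheel socket standing on the bench, 30 mm diameter, 50 mm tall; origin under its centre.
- short_driver: Bystander: short T-handled driver lying flat, 90 mm long; origin under the middle of its handle.
- hub_cap: Bystander: black hub cap, 52 mm diameter, 22 mm tall; origin under its centre.
- phone: Bystander: black phone, 74 x 150 x 9 mm, on the grey mat.
- caliper: Bystander: small steel caliper 160 mm long on the grey mat.
- spare_spacer: Bystander: spare black wheel spacer, 100 mm diameter, 26 mm thick, lying on the bench.
- jaw: Steel clamp jaw block 34 x 18 x 22 mm between shaft block and spacer, 36 mm high; it moves 12.5 mm towards the spacer (fixture +y) as the screw goes from 0 to 1.1. Driven by the key only, not to be pushed.

How it is judged:
By the outcome, as a careful person would: the job done as asked, in the order asked, and still so for the second after the job is handed in, with the robot touching nothing.
It also fails if it takes over 51 s, if anything falls off the work surface, if the arm or the gripper's body presses on something with over 40 N, if the wrist force passes 120 N, or if a joint passes its speed limit or range.

ROBOT

A 6-joint arm with a two-finger parallel gripper is mounted at the origin on the work surface. World frame = base frame: x ahead of the robot, y to its left, z up, the work surface at z = 0. Lengths are in m, angles in rad, forces in N, time in s.
With the tool pointing down it reaches from about 0.25 to 0.725 m from the base axis. Payload 4 kg.
Tool frame: the origin (TCP) lies on the centre line of the jaws, within the pads' length; the fingertips stand 17 mm ahead of it and the grasp point (between the pads) lies 2 mm behind it; z points along the fingers, y is the line along which they close (so a half turn about z gives the same grasp; the last joint's range is limited). The gripper opens to 85 mm and grips with 20 to 120 N. Pads are 22 mm wide; open, the fingers measure 114 mm over their backs; the gripper's body (76 mm by 85 mm) begins 54 mm behind the grasp point. The pads swing forward as they close: fully open they stand 13 mm farther back than shut.
Start: joints at [1.167, 0.241, 0.005, 1.335, 0, 1.571], TCP at [0.196, 0.46, 0.248] pointing down, gripper open.
Joint ranges: [-2.72, 2.72], [-1.05, 1.87], [-1.09, 1.28], [-1.99, 2.15], [-1.42, 1.44], [-3.14, 3.14]. Speed limits (rad/s): [2.79, 2.79, 3.14, 3.14, 3.14, 3.14].

INTERFACE

Orientations are given as a unit quaternion [x, y, z, w].
In Python, from workcell import get_obs, imaging, order gives the robot as it stands.
- The arm moves only by the tool apply_moves, never from a script. Its argument "targets" is a list that holds one entry, the list of rows, each a list of 5 numbers: the shift along the world's x, y, z in units of 40 mm (1.0 is 40 mm), then the turn about the world's z in degrees, then the gripper command: -1 is shut, 1 is fully open, values between are in proportion. In form: [[[dx, dy, dz, turn, fingers], ...]]. A call has 1 to 8 rows; each row shifts and turns the commanded pose from where the row before left it; what a row does not reach is not made up. A row lasts 1/12 s, in which the tool goes at most 41.7 mm and 7.16 degrees, less where a joint would pass 70% of its speed; a pose out of reach is approached as far as the arm can. A call is refused whole if a number of a shift passes 1 or a number of a turn 7.16, either way. A call with a gripper value outside its range is refused whole. The fingers move at their own pace and stop on an object; the grip force is fixed at half the most. Time passes only in rows, so rows that do not move let the fingers close. It gives the time, the measured TCP pose, the force, the opening and the grip force at its end, in the units of the state.
- get_obs(): the state, without advancing time (a new reading comes with each control period).
- imaging.camera(name): name is "scene" or "top" or "wrist"; returns (picture, depth): 400x640x3 uint8, blue, green, red; 400x640 float32, m along the optical axis (not along the pixel's ray), 0 where there is no reading.
- imaging.get_calibration(name): a dict with "camera_matrix" (3x3 intrinsics, pixels), "k1" (the pictures are not rectified: a ray, as slopes to the right and down, at radius r is drawn at 1 + k1 r^2 times it, then the intrinsics apply), "eye" and "rotation" of the camera in the world; the wrist camera has in their place "hand_eye" (4x4, takes a point from camera to tool coordinates, whose origin is the TCP and whose axes are the flange's). Camera axes: x right, y down, z forward; pixel columns grow to the right and rows downward; lengths in m; the calibration is good to about 2 mm. A picture is of the moment at which its call begins: read the wrist's pose just before it. get_calibration takes no time and is no camera call.
- order.job_done(): hands the job in; it is judged then, once.
The state is a dict: "clock": time; "joint_pos": joint angles; "joint_vel": joint speeds; "tau": joint torques, N m; "eef_pos": TCP position; "tool_rot": TCP orientation; "ft_force": force on the tool from outside, world axes, zero at the start; "ft_torque": the same for the moment, N m; "grip_width": finger opening in m; "grasp_force": force on a finger pad.
Only numpy, scipy, OpenCV 4.12 (cv2) and the standard library are available. Lean on these libraries where they do the work, as an engineer would, in place of code of your own. Each camera call takes 0.05 s, during which the arm holds its last target. There are 200 camera calls.

## Working session

There is one attempt and no reset: what is moved stays moved. The work goes in short steps, Python scripts to look and compute and a tool call to move; the robot and the scene stay as the last step left them, time stands still between calls to the robot, and variables do not carry over. Pictures are saved under pics/ and viewed, at most 10 in all, crops included, and the job is handed in when it is done.

Besides the shell and the picture viewer there is one more tool, called after "Call:" as name(argument=value, ...), one argument or row to a line, values as JSON. apply_moves: Moves the arm, as the interface text tells. Its arguments: {"type":"object","properties":{"targets":{"type":"array","items":{"type":"array","items":{"type":"array","items":{"type":"number"}}}}},"required":["targets"]}

```bash
mkdir -p pics; ls
python3 - <<'E'
from workcell import get_obs, imaging, order
import cv2,numpy as np
o=get_obs();print({k:np.round(v,3) for k,v in o.items()})
for n in("scene","top"):
    p,d=imaging.camera(n);cv2.imwrite(f"pics/{n}0.png",p);np.save(f"pics/{n}0.npy",d)
for n in("scene","top","wrist"):
    print(n,imaging.get_calibration(n))
E
```

```text
pics
{'clock': np.float64(0.0), 'joint_pos': array([1.167, 0.241, 0.004, 1.335, 0.   , 1.571]), 'joint_vel': array([ 0.001,  0.   , -0.   ,  0.   , -0.   ,  0.001]), 'tau': array([-1.0000e-03, -3.7232e+01,  2.5241e+01,  1.7000e-02, -0.0000e+00,
       -0.0000e+00]), 'eef_pos': array([0.196, 0.459, 0.247]), 'tool_rot': array([ 0.201,  0.98 , -0.001, -0.   ]), 'ft_force': array([-0.306, -0.243, -0.651]), 'ft_torque': array([ 0.09 ,  0.013, -0.057]), 'grasp_force': np.float64(0.0), 'grip_width': np.float64(0.085)}
scene {'camera_matrix': array([[404.86571481,   0.        , 320.95828901],
       [  0.        , 404.86571481, 206.38432914],
       [  0.        ,   0.        ,   1.        ]]), 'k1': 0.007550083480921694, 'eye': array([ 1.09657497, -0.00845569,  0.73152034]), 'rotation': array([ 0.63314834,  0.70065774, -0.2494263 , -0.21444915])}
top {'camera_matrix': array([[487.83280125,   0.        , 320.11978022],
       [  0.        , 487.83280125, 197.9881574 ],
       [  0.        ,   0.        ,   1.        ]]), 'k1': -0.018606971954842472, 'eye': array([ 0.39937344, -0.05568702,  1.2372963 ]), 'rotation': array([-0.70125459,  0.70802568, -0.06080766,  0.0569567 ])}
wrist {'camera_matrix': array([[356.02200698,   0.        , 325.44222653],
       [  0.        , 356.02200698, 200.23343259],
       [  0.        ,   0.        ,   1.        ]]), 'k1': -0.0529888550318054, 'hand_eye': array([[-7.34271357e-04, -9.54083674e-01, -2.99539318e-01,
         7.73147199e-02],
       [ 9.99999712e-01, -6.42303235e-04, -4.05489722e-04,
         7.13045693e-04],
       [ 1.94476051e-04, -2.99539529e-01,  9.54083871e-01,
        -1.24614238e-01],
       [ 0.00000000e+00,  0.00000000e+00,  0.00000000e+00,
         1.00000000e+00]])}
```

View pics/scene0.png

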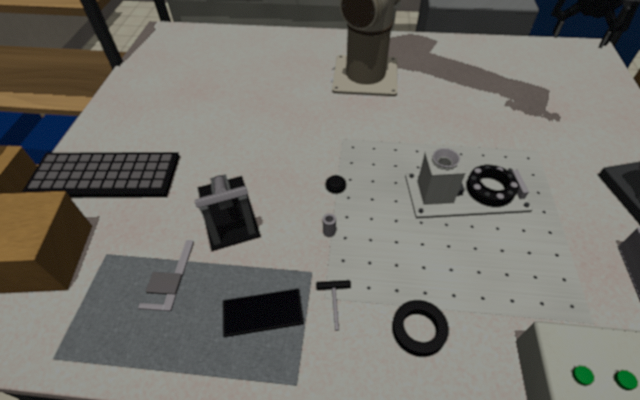

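View pics/top0.png

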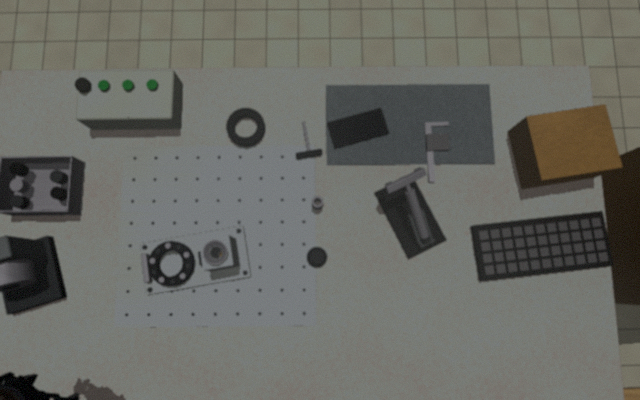

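The scene view shows the key in its rest at about (225,205), the fixture with its funnel at (445,158) and the spacer at (492,185). The top view has the key bar from (388,190) to (424,172), the key foot near (424,243), the funnel centre at (215,252) and the spacer at (170,264).

```bash
cat > h.py <<'E'
import numpy as np,cv2
from scipy.spatial.transform import Rotation as R
from workcell import get_obs, imaging
def cam(n):
    c=imaging.get_calibration(n);o=get_obs();p,d=imaging.camera(n)
    if n=="wrist":
        H=c["hand_eye"];T=R.from_quat(o["tool_rot"]).as_matrix()
        Rm=T@H[:3,:3];e=o["eef_pos"]+T@H[:3,3]
    else: Rm=R.from_quat(c["rotation"]).as_matrix();e=c["eye"]
    return p,d,(c["camera_matrix"],c["k1"],Rm,e)
def slopes(uv,C):
    K,k,_,_=C;D=np.array([k,0,0,0,0.])
    return cv2.undistortPoints(np.float64(uv).reshape(-1,1,2),K,D).reshape(-1,2)
def pts(uv,d,C):
    s=slopes(uv,C);z=np.asarray(d).reshape(-1,1)
    return (np.c_[s,np.ones(len(s))]*z)@C[2].T+C[3]
def onplane(uv,h,C):
    s=slopes(uv,C);r=np.c_[s,np.ones(len(s))]@C[2].T
    return C[3]+r*((h-C[3][2])/r[:,2])[:,None]
def cloud(d,C):
    v,u=np.mgrid[0:400,0:640];P=pts(np.c_[u.ravel(),v.ravel()],d.ravel(),C).reshape(400,640,3)
    P[d==0]=np.nan;return P
E
python3 - <<'E'
from h import *
p,d,C=cam("top");P=cloud(d,C)
cv2.imwrite("pics/t1.png",p)
for uv in[(388,190),(405,181),(422,173),(415,215),(424,240),(100,300),(350,300)]: print(uv,np.round(P[uv[1],uv[0]],3))
m=P[...,2]
for n,(x0,x1,y0,y1,lo,hi) in dict(funnel=(185,250,225,285,.118,.13),bar=(375,440,160,205,.135,.16),block=(185,250,225,285,.1,.13)).items():
    w=(m[y0:y1,x0:x1]>lo)&(m[y0:y1,x0:x1]<hi);Q=P[y0:y1,x0:x1][w]
    print(n,w.sum(),Q.min(0).round(3),Q.max(0).round(3),Q.mean(0).round(4))
    r=cv2.minAreaRect(np.float32(Q[:,:2]));print(r)
b=cv2.cvtColor(p,cv2.COLOR_BGR2GRAY)[150:290,120:460]
# plate corners
E
```

```text
(388, 190) [ 0.601 -0.218  0.142]
(405, 181) [ 0.621 -0.258  0.143]
(422, 173) [ 0.64  -0.298  0.141]
(415, 215) [ 0.55  -0.288  0.088]
(424, 240) [ 0.494 -0.317  0.043]
(100, 300) [ 0.355  0.487 -0.   ]
(350, 300) [ 0.35  -0.135  0.003]
funnel 251 [0.438 0.15  0.118] [0.494 0.205 0.129] [0.4665 0.1799 0.1234]
((0.4662649929523468, 0.1773761361837387), (0.05444132909178734, 0.05559317022562027), 81.59241485595703)
bar 392 [ 0.597 -0.308  0.135] [ 0.652 -0.212  0.152] [ 0.6239 -0.2595  0.1429]
((0.6239281296730042, -0.260140985250473), (0.025796785950660706, 0.09917901456356049), 24.37003517150879)
block 869 [0.427 0.138 0.1  ] [0.504 0.218 0.129] [0.4651 0.1764 0.1151]
((0.46592745184898376, 0.17809796333312988), (0.07072900980710983, 0.07132476568222046), 9.366666793823242)
```

Call:
apply_moves(
  targets=[
    [[0.42,-0.76,0.07,-1.8,1],[0.42,-0.76,0.07,-1.8,1],[0.42,-0.76,0.07,-1.8,1],[0.42,-0.76,0.07,-1.8,1],[0.42,-0.76,0.07,-1.8,1],[0.42,-0.76,0.07,-1.8,1],[0.42,-0.76,0.07,-1.8,1],[0.42,-0.76,0.07,-1.8,1]],
  ],
)

```text
clock: 0.82
eef_pos: [0.3311, 0.2149, 0.2707]
tool_rot: [0.322, 0.947, -0.0, -0.0]
ft_force: [1.0, -0.4, -1.1]
grip_width: 0.0854
grasp_force: 0.0
```

Call:
apply_moves(
  targets=[
    [[0.42,-0.76,0.07,-1.8,1],[0.42,-0.76,0.07,-1.8,1],[0.42,-0.76,0.07,-1.8,1],[0.42,-0.76,0.07,-1.8,1],[0.42,-0.76,0.07,-1.8,1],[0.42,-0.76,0.07,-1.8,1],[0.42,-0.76,0.07,-1.8,1],[0.42,-0.76,0.07,-1.8,1]],
  ],
)

```text
clock: 1.48
eef_pos: [0.4656, -0.0284, 0.293]
tool_rot: [0.439, 0.899, 0.0, -0.0]
ft_force: [1.2, 0.4, -0.5]
grip_width: 0.0858
grasp_force: 0.0
```

Call:
apply_moves(
  targets=[
    [[0.42,-0.76,0.07,-1.8,1],[0.42,-0.76,0.07,-1.8,1],[0.42,-0.76,0.07,-1.8,1],[0.42,-0.76,0.07,-1.8,1],[0.42,-0.76,0.07,-1.8,1],[0.42,-0.76,0.07,-1.8,1],[0.42,-0.76,0.07,-1.8,1],[0,0,0,0,1]],
  ],
)

```text
clock: 2.15
eef_pos: [0.5846, -0.2449, 0.3094]
tool_rot: [0.536, 0.844, -0.001, -0.001]
ft_force: [-1.3, 1.3, -2.0]
grip_width: 0.0855
grasp_force: 0.0
```

Run:
```python
from h import *
o=get_obs();print(o["clock"],o["eef_pos"],R.from_quat(o["tool_rot"]).as_matrix()[:,1],o["ft_force"],o["joint_pos"])
p,d,C=cam("wrist");P=cloud(d,C);cv2.imwrite("pics/w1.png",p);np.save("pics/w1.npy",P)
t=np.radians(24.4);r=np.array([np.cos(t),np.sin(t)]);n=np.array([-np.sin(t),np.cos(t)])
b=np.array([.624,-.26]);L=(P[...,:2]-b)
rr=L@r;nn=L@n;z=P[...,2]
# profile of heights in local rest frame (r relative to bar), rows r, cols n
print("n  ",list(range(-60,61,10)))
for a in range(24,-190,-8):
    row=[]
    for c in range(-60,61,6):
        w=(abs(rr*1e3-a)<2.5)&(abs(nn*1e3-c)<2.5)
        row.append("%4.0f"%(1e3*np.median(z[w])) if w.sum()>2 else "   .")
    print("%4d"%a,*row)
p,d,C=cam("top");P=cloud(d,C);g=p[225:305,120:215].max(2)
w=(P[225:305,120:215,2]>.04)&(P[225:305,120:215,2]<.055);Q=P[225:305,120:215][w];print("spacer",w.sum(),Q.mean(0),cv2.minEnclosingCircle(np.float32(Q[:,:2])))
```

```text
2.15 [ 0.58463523 -0.24491706  0.30941168] [ 0.90542189  0.42450634 -0.00236145] [-1.33175069  1.2799999  -2.01711213] [-0.39586746  0.51726078  0.56801344  1.62300383 -0.00186851  0.73651212]
n   [-60, -50, -40, -30, -20, -10, 0, 10, 20, 30, 40, 50, 60]
  24    .    .    .    .    .    .    .    .    .    .    .    .    .    .  356  357  356  352   -0   -1   -1
  16    .    .    .  133  134  132    .    .    .    .    .    .    .  327  323  324  342  343    8    6   -1
   8    .    .  144  143  144  143  143  143  143  143  142  142  143  142  141  142  142  357  370    7   -1
   0   -1    .  143  143  143  143  143  143  144  144  144  144  144  144  144  144  143   82  372    7   -1
  -8   -1    7  138  138  138  138  137  137  138  137  137  136  138  137  138  138  138  369  376    6   -1
 -16   -1    7    8    .    .    .    7    8    7    7  130  125    7    7    7    7    7  369    7    7   -1
 -24   -1    .    .    .    .    .    .    7    7  118  125  120  113    7    7    7    7  369    7    5   -1
 -32   -1    .    .    .    .    .    .    7    8  124  126  123  114    7 
[... 1535 characters left out ...]
   9    8    7    7    7    7   -0   -1
-152   -1    7    7    7    7    7    .   38   39   42   42   39   38    8    7    8    8    7    7   -0   -1
-160   -1    8    7    7    7    7    .    .    .    .    .    .    7    8    7    7    7    7    7    0   -1
-168   -1    0   -1   -1    6    3    5    3   -0   -1    0   -1    4    1   -1    3    6    6    7   -0   -1
-176   -0   -0   -1   -1   -1   -1   -1   -1   -1   -0   -1   -1   -1   -1   -1   -2   -1   -1   -1   -1   -1
-184   -1   -1   -1   -1   -1   -1   -1   -1   -0   -1   -1   -1   -1   -1   -1   -1   -1   -1   -1   -1   -1
spacer 663 [0.44377333 0.30448336 0.04324308] ((0.4397789239883423, 0.29041969776153564), 0.08612459897994995)
```

View pics/w1.png

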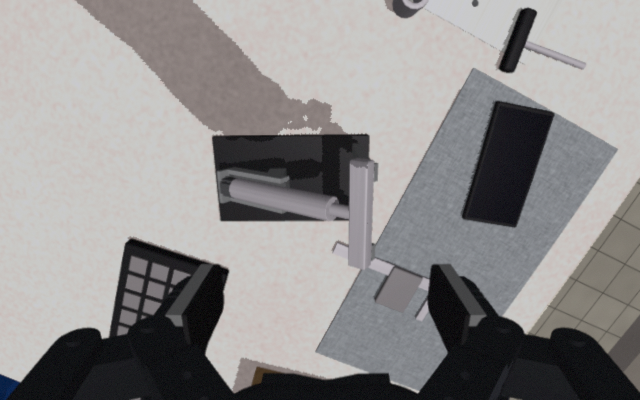

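The wrist view shows the key rising left to right, with tube from (230,188) to (340,208) and bar from (360,160) to (360,265). The bar-end posts are behind it on the right, and the area around the neck is free.

Run:
```python
from h import *
P=np.load("pics/w1.npy");z=P[...,2];v,u=np.mgrid[0:400,0:640]
f=(z>.2);print("finger min z",np.nanmin(z[f&(u<320)]),np.nanmin(z[f&(u>320)]))
for s in(u<320,u>=320):
    Q=P[f&s];k=Q[Q[:,2]<np.percentile(Q[:,2],5)];print(k.mean(0),k.min(0),k.max(0))
b=(z>.128)&(z<.155)&(u>340)&(u<385)&(v<275);Q=P[b]
# bar: top part only
print(cv2.minAreaRect(np.float32(Q[Q[:,2]>.136][:,:2])),len(Q))
t=(u>235)&(u<335)&(z>.045)&(z<.13);
t0=np.radians(24.4);r=np.array([np.cos(t0),np.sin(t0)]);n=np.array([-r[1],r[0]])
L=(P[...,:2]-[.624,-.26]);rr=L@r;nn=L@n
xs=[];ys=[]
for a in range(-145,-28,4):
    w=t&(abs(rr*1e3-a)<2)&(abs(nn)<.014)
    if w.sum()>5:
        q=P[w];m=q[:,2]>q[:,2].max()-.003
        xs.append(a);ys.append(nn[w][m].mean()*1e3)
print(np.polyfit(xs,ys,1),np.round(ys,1))
```

```text
finger min z 0.30401693146556974 0.30409332477335316
[ 0.54235948 -0.25969782  0.312958  ] [ 0.53053645 -0.27267106  0.30401693] [ 0.55020288 -0.25155534  0.31877237]
[ 0.62312003 -0.22182592  0.31281785] [ 0.61745897 -0.23614648  0.30409332] [ 0.63238185 -0.21285484  0.31854178]
((0.6243078708648682, -0.25859925150871277), (0.022953184321522713, 0.0999714583158493), 25.827566146850586) 2811
[0.01971402 1.26749726] [-0.8 -1.9 -0.4 -1.6 -1.1 -0.8 -1.4 -0.4  0.1 -0.9  0.1 -1.2 -0.3 -0.8
 -0.4  0.7  0.1  0.3  0.   0.   0.7  0.2  0.4  0.4  0.5  0.8]
```

Call:
apply_moves(
  targets=[
    [[0.22,-0.17,-0.4,0.4,0.55],[0.22,-0.17,-0.8,0,0.55],[0.22,-0.17,-0.9,0,0.55],[0,0,-0.9,0,0.55],[0,0,-0.65,0,0.55],[0,0,0,0,0.55],[0,0,0,0,0.55]],
  ],
)

```text
clock: 2.83
eef_pos: [0.6078, -0.2581, 0.1658]
tool_rot: [0.53, 0.848, -0.0, -0.002]
ft_force: [0.6, 0.1, 0.7]
grip_width: 0.0667
grasp_force: 0.0
```

```bash
cat > st.py <<'E'
from h import *
B=np.array([.6243,-.259]);t=np.radians(25.5);r=np.array([np.cos(t),np.sin(t)]);n=np.array([-r[1],r[0]])
def st():
    o=get_obs();e=o["eef_pos"];y=R.from_quat(o["tool_rot"]).as_matrix()[:,1]
    print("t %.2f"%o["clock"],e.round(4),"r,n %s"%np.round([(e[:2]-B)@r*1e3,(e[:2]-B)@n*1e3],1),"yaw %.1f"%np.degrees(np.arctan2(y[1],y[0])),"F",o["ft_force"].round(1),"W",round(o["grip_width"]*1e3,1),o["grasp_force"].round(1))
E
python3 - <<'E'
from st import *
st();p,d,C=cam("wrist");P=cloud(d,C);f=d>0
v,u=np.mgrid[0:400,0:640]
Z=P[...,2];R_=(P[...,:2]-B)@r*1e3;N=(P[...,:2]-B)@n*1e3
# finger inner faces near
for s in(u<320,u>=320):
    w=s&(v>200)&(d<.16)&f;print(w.sum(),np.nanmin(Z[w]),np.percentile(R_[w],[1,50,99]))
cv2.imwrite("pics/w2.png",p)
E
```

```text
Traceback (most recent call last):
  File "st.py", line 5, in st
    print("t %.2f"%o["clock"],e.round(4),"r,n %s"%np.round([(e[:2]-B)@r*1e3,(e[:2]-B)@n*1e3],1),"yaw %.1f"%np.degrees(np.arctan2(y[1],y[0])),"F",o["ft_force"].round(1),"W",round(o["grip_width"]*1e3,1),o["grasp_force"].round(1))
                                                                                                                                                                                                         ^^^^^^^^^^^^^^^^^^^^^^
AttributeError: 'float' object has no attribute 'round'
```

```bash
sed -i 's/o\["grasp_force"\].round(1)/round(float(o["grasp_force"]),1)/' st.py
python3 - <<'E'
from st import *
st();p,d,C=cam("wrist");P=cloud(d,C)
cv2.imwrite("pics/w2.png",p);st()
E
```

```text
t 2.83 [ 0.6078 -0.2581  0.1658] r,n [-14.5   7.9] yaw 25.9 F [0.6 0.1 0.7] W 66.7 0.0
t 2.88 [ 0.6094 -0.2589  0.1683] r,n [-13.4   6.5] yaw 25.9 F [-0.3 -0.4  0.8] W 66.2 0.0
```

View pics/w2.png

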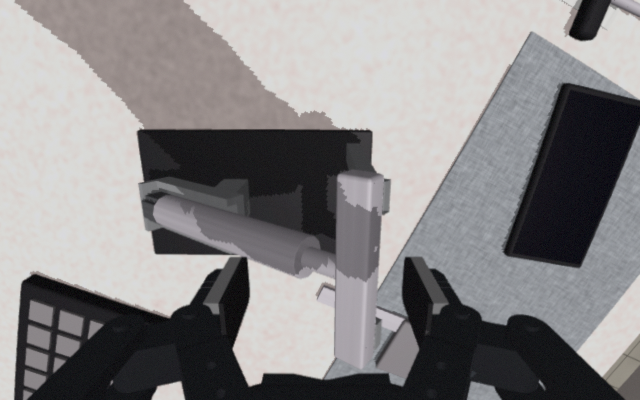

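The bar at (358,270) lies between the open fingers (240,300) and (415,300), nearer the right one. The neck is in line with the pads. The left finger stands over the tube.

Call:
apply_moves(
  targets=[
    [[0.06,-0.12,-0.4,-0.4,0.55],[0,0,-0.4,0,0.55],[0,0,0,0,0.55]],
  ],
)

```text
clock: 3.13
eef_pos: [0.6118, -0.2643, 0.1354]
tool_rot: [0.534, 0.846, 0.0, 0.0]
ft_force: [-0.9, 0.2, -0.8]
grip_width: 0.0661
grasp_force: 0.0
```

Run:
```python
from st import *
st()
```

```text
t 3.13 [ 0.6118 -0.2643  0.1354] r,n [-13.6   0.6] yaw 25.5 F [-0.9  0.2 -0.8] W 66.1 0.0
```

Call:
apply_moves(
  targets=[
    [[-0.18,-0.086,0,0,0.55],[-0.113,-0.054,0.1,0,0.55],[-0.113,-0.054,0.16,0,0.55],[-0.113,-0.054,0.16,0,0.55],[-0.113,-0.054,0.15,0,0.55],[0,0,0,0,0.55]],
  ],
)

```text
clock: 3.63
eef_pos: [0.5884, -0.2777, 0.1627]
tool_rot: [0.534, 0.845, 0.001, 0.004]
ft_force: [6.1, 3.0, 4.2]
grip_width: 0.0657
grasp_force: 3.2
```

```bash
cat >> st.py <<'E'
def barpos(name="scene"):
    p,d,C=cam(name);P=cloud(d,C);return p,P
E
python3 - <<'E'
from st import *
st();p,P=barpos("wrist");cv2.imwrite("pics/w3.png",p)
R_=(P[...,:2]-B)@r*1e3;N=(P[...,:2]-B)@n*1e3;Z=P[...,2]*1e3
for c in(-40,-30,30,40,0):
  w=(abs(N-c)<3)&(Z>140)&(Z<200)
  if w.sum(): print(c,w.sum(),np.percentile(R_[w],[2,50,98]).round(1),np.percentile(Z[w],[2,50,98]).round(1))
E
```

```text
t 3.63 [ 0.5884 -0.2777  0.1627] r,n [-40.4  -1.5] yaw 25.5 F [6.1 3.  4.2] W 65.7 3.2
-40 266 [-28.6 -23.6  -8.7] [159.3 164.1 167.9]
-30 556 [-28.5 -20.   -8.9] [159.6 166.5 170.9]
30 866 [-28.1 -19.3  -8.3] [159.9 166.6 171.2]
40 932 [-28.  -19.3  -8.3] [160.  166.8 171.3]
0 2392 [-74.5 -31.7  -6.8] [141.9 164.2 189.2]
```

View pics/w3.png

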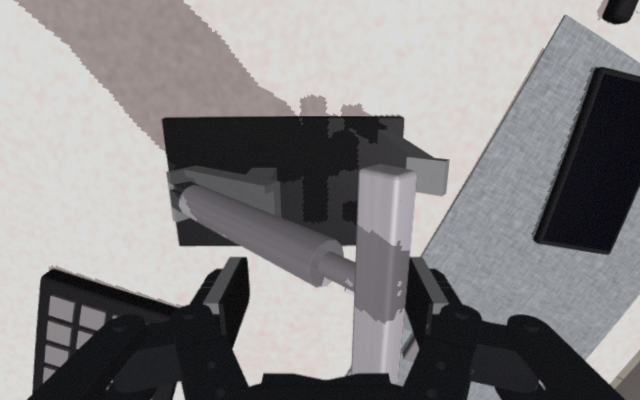

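The push works: the bar is level against the right finger at (385,250), risen to z≈161 mm, with the foot still in the trough at (180,200).

Call:
apply_moves(
  targets=[
    [[-0.113,-0.054,0.13,0,0.55],[-0.113,-0.054,0.12,0,0.55],[-0.113,-0.054,0.11,0,0.55],[-0.113,-0.054,0.1,0,0.55],[-0.113,-0.054,0.09,0,0.55],[0,0,0,0,0.55]],
  ],
)

```text
clock: 4.18
eef_pos: [0.5634, -0.2882, 0.1814]
tool_rot: [0.534, 0.845, -0.0, 0.001]
ft_force: [2.5, 1.2, 2.3]
grip_width: 0.0659
grasp_force: 1.4
```

```bash
cat > chk.py <<'E'
from st import *
st();p,P=barpos("wrist");cv2.imwrite("pics/wl.png",p)
R_=(P[...,:2]-B)@r*1e3;N=(P[...,:2]-B)@n*1e3;Z=P[...,2]*1e3
for c in(-40,-30,30,40):
  w=(abs(N-c)<3)&(Z>150)&(Z<240)
  if w.sum(): print(c,w.sum(),np.percentile(R_[w],[2,50,98]).round(1),np.percentile(Z[w],[2,50,98]).round(1))
E
python3 chk.py
```

```text
t 4.18 [ 0.5634 -0.2882  0.1814] r,n [-67.5  -0.2] yaw 25.4 F [2.5 1.2 2.3] W 65.9 1.4
-40 67 [-54.8 -37.7 -35. ] [181.4 188.7 191.5]
-30 448 [-54.6 -47.5 -35.5] [182.2 190.3 194.7]
30 916 [-54.7 -46.5 -35.6] [182.1 191.3 195.5]
40 988 [-54.6 -46.5 -35.5] [182.2 191.3 195.5]
```

Call:
apply_moves(
  targets=[
    [[0,0,0.025,0,0.43],[0.045,0.022,0.025,0,0.31],[0.045,0.022,0.025,0,0.19],[0.045,0.022,0.025,0,0.07],[0.045,0.022,0.025,0,-0.05],[0.045,0.022,0.025,0,-0.17],[0.045,0.022,0.02,0,-0.29],[0,0,0,0,-0.36]],
  ],
)

```text
clock: 4.9
eef_pos: [0.5751, -0.282, 0.1864]
tool_rot: [0.534, 0.846, 0.0, 0.0]
ft_force: [1.8, 0.3, 1.8]
grip_width: 0.0272
grasp_force: 4.7
```

```bash
python3 chk.py
```

```text
t 4.90 [ 0.5751 -0.282   0.1864] r,n [-54.3   0.4] yaw 25.5 F [1.8 0.3 1.8] W 27.2 4.7
-40 64 [-60.3 -58.9 -56.7] [185.  187.8 192.1]
-30 516 [-59.7 -50.6 -41.3] [186.  194.7 198.5]
30 838 [-60.1 -51.  -41.5] [185.4 194.9 198.8]
40 901 [-60.  -50.8 -41.5] [185.8 195.1 198.8]
```

Call:
apply_moves(
  targets=[
    [[0.07,0.03,0,0,-0.5],[0,0,0,0,-1],[0,0,0,0,-1],[0,0,0,0,-1]],
  ],
)

```text
clock: 5.28
eef_pos: [0.5762, -0.2817, 0.1864]
tool_rot: [0.534, 0.845, -0.001, -0.001]
ft_force: [-2.9, -1.8, 3.5]
grip_width: 0.0232
grasp_force: 53.8
```

```bash
python3 chk.py
```

```text
t 5.28 [ 0.5762 -0.2817  0.1864] r,n [-53.1   0.2] yaw 25.4 F [-2.9 -1.8  3.5] W 23.2 53.8
-40 72 [-60.1 -58.6 -55.9] [184.  187.4 191.5]
-30 534 [-59.8 -50.1 -40.8] [185.4 194.7 198.2]
30 825 [-59.6 -50.4 -41.3] [186.  194.9 198.6]
40 878 [-59.8 -50.5 -41.6] [185.7 195.  198.6]
```

Call:
apply_moves(
  targets=[
    [[-0.135,-0.065,0.1,0,-1],[-0.135,-0.065,0.095,0,-1],[-0.135,-0.065,0.09,0,-1],[-0.135,-0.065,0.085,0,-1],[0,0,0,0,-1]],
  ],
)

```text
clock: 5.75
eef_pos: [0.5544, -0.2922, 0.2018]
tool_rot: [0.534, 0.845, -0.0, -0.0]
ft_force: [-3.9, -1.3, 4.9]
grip_width: 0.0179
grasp_force: 56.0
```

```bash
python3 chk.py
```

```text
t 5.75 [ 0.5544 -0.2922  0.2018] r,n [-77.4   0.1] yaw 25.4 F [-3.9 -1.3  4.9] W 17.9 56.0
-40 68 [-85.  -83.4 -80.8] [196.4 201.1 207.8]
-30 484 [-84.7 -75.6 -67.3] [198.4 209.1 211.7]
30 751 [-85.9 -76.8 -68.6] [198.7 209.5 212.1]
40 810 [-86.  -77.1 -68.9] [198.9 209.6 212.3]
```

Call:
apply_moves(
  targets=[
    [[-0.135,-0.065,0.08,0,-1],[-0.135,-0.065,0.075,0,-1],[-0.135,-0.065,0.07,0,-1],[-0.135,-0.065,0.06,0,-1],[0,0,0,0,-1]],
  ],
)

```text
clock: 6.22
eef_pos: [0.5335, -0.3021, 0.2121]
tool_rot: [0.534, 0.845, 0.0, -0.0]
ft_force: [-2.0, -1.3, -0.6]
grip_width: 0.0149
grasp_force: 59.0
```

```bash
python3 chk.py
```

```text
t 6.22 [ 0.5335 -0.3021  0.2121] r,n [-100.5    0.2] yaw 25.4 F [-2.  -1.3 -0.6] W 14.9 59.0
-40 43 [-108.5 -107.4  -93.4] [206.6 211.6 218.9]
-30 443 [-108.7 -100.3  -92.5] [205.8 218.6 220.5]
30 674 [-108.4 -100.2  -92.7] [207.4 218.8 220.6]
40 722 [-108.2 -100.2  -92.8] [207.8 218.8 220.7]
```

Call:
apply_moves(
  targets=[
    [[0,0,0.3,0,-1],[0,0,0.6,0,-1],[0,0,0.8,0,-1],[0,0,0.8,0,-1],[0,0,0.6,0,-1],[0,0,0,0,-1]],
  ],
)

```text
clock: 6.77
eef_pos: [0.5375, -0.3017, 0.3425]
tool_rot: [0.533, 0.846, 0.002, 0.006]
ft_force: [-0.6, -1.4, -0.4]
grip_width: 0.0127
grasp_force: 59.7
```

Run:
```python
from st import *
st()
p,d,C=cam("scene");P=cloud(d,C);e=get_obs()["eef_pos"]
D=P[...,:2]-e[:2];w=(np.hypot(*np.moveaxis(D,2,0))<.06)&(P[...,2]>.1)&(P[...,2]<e[2]-.035)
for a in np.arange(.13,.32,.02):
    k=w&(abs(P[...,2]-a)<.007)&(np.hypot(D[...,0],D[...,1])<.04)
    if k.sum()>3: print(round(a,2),k.sum(),np.round([(D[k]@r).mean()*1e3,(D[k]@n).mean()*1e3],1))
cv2.imwrite("pics/s4.png",cv2.resize(p[60:300,120:440],None,fx=2,fy=2))
```

```text
t 6.77 [ 0.5375 -0.3017  0.3425] r,n [-96.7  -1.2] yaw 25.5 F [-0.6 -1.4 -0.4] W 12.7 59.7
0.17 54 [ 3.8 -4.3]
0.19 72 [ 4.4 -3.6]
0.21 70 [ 5.3 -3.8]
0.23 76 [ 5.4 -2.8]
0.25 78 [ 6.1 -2.8]
0.27 89 [ 6.3 -2.4]
0.29 88 [ 6.6 -2.6]
0.31 11 [ 7.  -2.3]
```

View pics/s4.png

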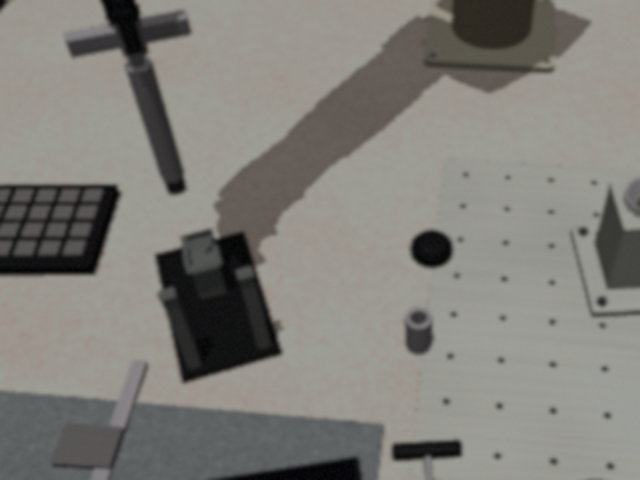

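The picture shows the key hanging upright under the gripper from (128,40) to (178,185). The rest is empty and the bystanders have not moved.

Call:
apply_moves(
  targets=[
    [[-0.128,0.5,0,4,-1],[-0.128,0.86,0,5.4,-1],[-0.128,0.86,0,5.4,-1],[-0.128,0.86,0,5.4,-1],[-0.128,0.86,0,5.4,-1],[-0.128,0.86,0,5.4,-1],[-0.128,0.86,0,5.4,-1],[-0.128,0.86,0,5.4,-1]],
  ],
)

```text
clock: 7.48
eef_pos: [0.4925, -0.0384, 0.334]
tool_rot: [0.195, 0.981, 0.001, -0.001]
ft_force: [0.9, -0.2, -3.2]
grip_width: 0.0128
grasp_force: 59.7
```

Call:
apply_moves(
  targets=[
    [[-0.128,0.86,0,5.4,-1],[-0.128,0.86,0,5.4,-1],[-0.128,0.86,0,5.4,-1],[-0.128,0.86,0,5.4,-1],[-0.128,0.86,0,5.4,-1],[-0.128,0.86,0,5.4,-1],[0,0.35,0,5,-1],[0,0,0,0,-1]],
  ],
)

```text
clock: 8.15
eef_pos: [0.4614, 0.1835, 0.3338]
tool_rot: [-0.132, 0.991, 0.001, -0.002]
ft_force: [-0.5, 0.3, -2.8]
grip_width: 0.0127
grasp_force: 59.2
```

```bash
cat > fx.py <<'E'
from st import *
def key(zlo=.13,step=.02,rad=.04,n=("scene","top")):
    o=get_obs();e=o["eef_pos"]
    p,d,C=cam("scene");P=cloud(d,C)
    D=P[...,:2]-e[:2];h=np.hypot(D[...,0],D[...,1]);c=C[3][:2]-e[:2];c/=np.linalg.norm(c);q=np.array([-c[1],c[0]])
    for a in np.arange(zlo,e[2]-.03,step):
        k=(h<rad)&(abs(P[...,2]-a)<.006)
        if k.sum()>8:
            s=D[k]@q*1e3;t=D[k]@c*1e3
            mid=(np.percentile(s,3)+np.percentile(s,97))/2; front=np.percentile(t,97)-12
            print("%.2f"%a,k.sum(),"axis offset xy mm",np.round(q*mid+c*front,1),"width",round(np.ptp(np.percentile(s,[3,97])),1))
    return p
E
python3 - <<'E'
from fx import *
st();p=key();st()
p,d,C=cam("top");P=cloud(d,C)[215:295,175:260];m=(P[...,2]>.105)&(P[...,2]<.13);Q=P[m];print(cv2.minAreaRect(np.float32(Q[:,:2])))
p,d,C=cam("wrist");cv2.imwrite("pics/w5.png",p);P=cloud(d,C);np.save("pics/w5.npy",P)
m=(P[...,2]>.116)&(P[...,2]<.13)&(np.hypot(P[...,0]-.466,P[...,1]-.178)<.045);Q=P[m];print("rim",m.sum(),cv2.minAreaRect(np.float32(Q[:,:2])),Q.mean(0))
m=(P[...,2]>.1)&(P[...,2]<.13)&(np.hypot(P[...,0]-.466,P[...,1]-.178)<.07);Q=P[m];print("block",m.sum(),cv2.minAreaRect(np.float32(Q[:,:2])),Q.mean(0))
E
```

```text
t 8.15 [0.4614 0.1835 0.3338] r,n [ 43.5 469.6] yaw 105.1 F [-0.5  0.3 -2.8] W 12.7 59.2
0.13 115 axis offset xy mm [17.7 -9.1] width 53.0
0.15 18 axis offset xy mm [ 0.1 -2.6] width 19.7
0.17 54 axis offset xy mm [ 1.  -3.2] width 22.0
0.19 61 axis offset xy mm [ 1.4 -2.9] width 21.8
0.21 60 axis offset xy mm [ 1.2 -2.2] width 22.2
0.23 68 axis offset xy mm [ 1.2 -2.1] width 22.6
0.25 72 axis offset xy mm [ 0.4 -1.7] width 22.2
0.27 79 axis offset xy mm [ 1.1 -1.5] width 22.1
0.29 83 axis offset xy mm [ 1. -1.] width 22.0
t 8.20 [0.4616 0.1815 0.334 ] r,n [ 42.8 467.7] yaw 104.9 F [ 0.1 -0.3 -2.3] W 12.9 59.2
((0.4657513499259949, 0.1776997447013855), (0.07034207135438919, 0.0709502324461937), 9.147462844848633)
rim 951 ((0.46112895011901855, 0.17779238522052765), (0.04768199846148491, 0.05641935020685196), 22.25377082824707) [0.45763963 0.17472491 0.12253017]
block 3147 ((0.4650403559207916, 0.1795651912689209), (0.0703819990158081, 0.07014910876750946), 9.461872100830078) [0.45567252 0.17575692 0.11447251]
```

View pics/w5.png

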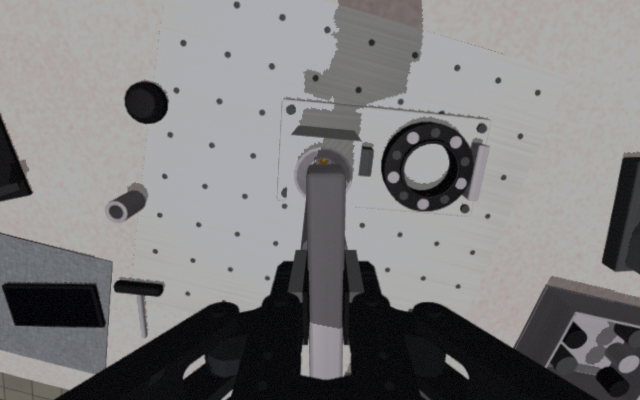

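The wrist view shows the key bar at (325,270) with the funnel directly below it at (322,165), and the jaw at (365,160) and spacer at (427,165) to the right.

Call:
apply_moves(
  targets=[
    [[0.08,-0.01,0,-2.8,-1],[0,0,-0.3,-2.8,-1],[0,0,-0.4,0,-1],[0,0,-0.3,0,-1],[0,0,-0.2,0,-1],[0,0,0,0,-1]],
  ],
)

```text
clock: 8.8
eef_pos: [0.4651, 0.1783, 0.2873]
tool_rot: [-0.078, 0.997, 0.001, -0.001]
ft_force: [-0.8, 2.2, -3.6]
grip_width: 0.0123
grasp_force: 59.4
```

Run:
```python
from fx import *
st();key(.15)
```

```text
t 8.80 [0.4651 0.1783 0.2873] r,n [ 44.6 463.2] yaw 98.9 F [-0.8  2.2 -3.6] W 12.3 59.4
0.15 51 axis offset xy mm [ 0.2 -1.4] width 22.0
0.17 57 axis offset xy mm [ 1.1 -1.7] width 21.9
0.19 60 axis offset xy mm [ 0.8 -1.3] width 22.4
0.21 66 axis offset xy mm [ 0.7 -1.1] width 22.0
0.23 73 axis offset xy mm [ 1.  -0.6] width 21.9
0.25 98 axis offset xy mm [ 1.1 -0.9] width 21.5
```

Call:
apply_moves(
  targets=[
    [[0,0.03,-0.25,0,-1],[0,0,-0.25,0,-1],[0,0,-0.25,0,-1],[0,0,-0.25,0,-1],[0,0,-0.15,0,-1],[0,0,-0.1,0,-1],[0,0,0,0,-1]],
  ],
)

```text
clock: 9.43
eef_pos: [0.4651, 0.1799, 0.2371]
tool_rot: [-0.079, 0.997, -0.001, -0.001]
ft_force: [-0.5, -0.1, -2.8]
grip_width: 0.0128
grasp_force: 59.6
```

Run:
```python
from fx import *
st();key(.15)
```

```text
t 9.43 [0.4651 0.1799 0.2371] r,n [ 45.3 464.6] yaw 99.1 F [-0.5 -0.1 -2.8] W 12.8 59.6
0.15 54 axis offset xy mm [ 0.2 -1.4] width 21.2
0.17 59 axis offset xy mm [ 0.4 -1.5] width 22.0
0.19 58 axis offset xy mm [ 0.5 -1.3] width 22.0
```

Sliding in freely. Lowering slowly until contact with the stem.

Call:
apply_moves(
  targets=[
    [[0,0,-0.1,0,-1],[0,0,-0.1,0,-1],[0,0,-0.1,0,-1],[0,0,0,0,-1]],
  ],
)

```text
clock: 9.82
eef_pos: [0.4655, 0.1802, 0.2257]
tool_rot: [-0.079, 0.997, -0.0, -0.0]
ft_force: [-0.5, 0.5, -3.3]
grip_width: 0.0129
grasp_force: 59.6
```

Run:
```python
from fx import *
st();p,d,C=cam("wrist");P=cloud(d,C);e=get_obs()["eef_pos"]
D=P-e;ps=np.radians(99.1);k=np.array([-np.sin(ps),np.cos(ps)]);a=D[...,:2]@k;b=D[...,:2]@[np.cos(ps),np.sin(ps)]
w=(abs(b)<.012)&(a>.018)&(a<.06)&(D[...,2]>-.03)&(D[...,2]<.03)
w2=(abs(b)<.012)&(a<-.018)&(a>-.06)&(D[...,2]>-.03)&(D[...,2]<.03)
for w in(w,w2):
  if w.sum(): print(w.sum(),"a",np.percentile(a[w],[1,99]),"b",np.percentile(b[w],[1,99]),"z",np.percentile(P[w][:,2],[50,90]))
```

```text
t 9.82 [0.4655 0.1802 0.2257] r,n [ 45.7 464.7] yaw 99.1 F [-0.5  0.5 -3.3] W 12.9 59.6
3513 a [0.01837739 0.04932674] b [-0.0058854   0.00782368] z [0.23076449 0.23160746]
1395 a [-0.03926761 -0.01826214] b [-0.00605123  0.00784944] z [0.23081253 0.2315327 ]
```

Call:
apply_moves(
  targets=[
    [[0,0,-0.07,0,-1],[0,0,0,0,-1],[0,0,0,0,-0.4],[0,0,0,0,0],[0,0,0,0,0],[0,0,0,0,0],[0,0,0,0,0]],
  ],
)

```text
clock: 10.45
eef_pos: [0.466, 0.1802, 0.2241]
tool_rot: [-0.079, 0.997, -0.0, 0.0]
ft_force: [-0.2, 0.1, -0.0]
grip_width: 0.0426
grasp_force: 0.0
```

```bash
cat > bt.py <<'E'
from st import *
def bar():
    st();p,d,C=cam("wrist");P=cloud(d,C);o=get_obs();e=o["eef_pos"];y=R.from_quat(o["tool_rot"]).as_matrix()[:2,1];y/=np.linalg.norm(y)
    D=P-e;k=np.array([-y[1],y[0]]);a=D[...,:2]@k;b=D[...,:2]@y
    w=(abs(b)<.016)&(abs(a)<.056)&(P[...,2]>.19)&(P[...,2]<.245)
    Q=P[w];zt=np.percentile(Q[:,2],90);t=w&(abs(P[...,2]-zt)<.0035);Q=P[t]
    rc=cv2.minAreaRect(np.float32(Q[:,:2]*1e3));pl=np.linalg.lstsq(np.c_[a[t],b[t],np.ones(t.sum())],Q[:,2],rcond=None)[0]
    print("bar n",t.sum(),"top z",round(np.median(Q[:,2]),4),"rect",np.round(rc[0],1),np.round(rc[1],1),round(rc[2],1),"slopes deg",np.degrees(pl[:2]).round(1))
    return p
if __name__=="__main__": cv2.imwrite("pics/wl.png",bar())
E
python3 bt.py
```

```text
t 10.45 [0.466  0.1802 0.2241] r,n [ 46.2 464.5] yaw 99.1 F [-0.2  0.1 -0. ] W 42.6 0.0
bar n 7231 top z 0.2266 rect [463.7 179.9] [91.2 14.1] 8.7 slopes deg [ 0.6 -0.5]
```

Released: the bar top is at 0.2266 m, so the foot is on the stem tip and not lined up. I'll back off, then take the bar loosely and turn to find the square.

Call:
apply_moves(
  targets=[
    [[0,0,0.6,0,0],[0,0,0.4,0,0],[0,0,0,0,0],[-0.04,0,-0.5,0,0],[0,0,-0.6,0,0],[0,0,-0.1,0,-0.3],[0,0,0,0,-0.55],[0,0,0,0,-0.55]],
  ],
)

```text
clock: 11.17
eef_pos: [0.464, 0.1801, 0.2157]
tool_rot: [-0.079, 0.997, -0.0, -0.0]
ft_force: [0.2, -0.5, 0.5]
grip_width: 0.019
grasp_force: 0.0
```

Call:
apply_moves(
  targets=[
    [[0,0,0,4,-0.55],[0,0,0,4,-0.55],[0,0,0,4,-0.55],[0,0,0,4,-0.55],[0,0,0,4,-0.55],[0,0,0,4,-0.55],[0,0,0,4,-0.55],[0,0,0,0,-0.55]],
  ],
)

```text
clock: 11.83
eef_pos: [0.465, 0.1805, 0.2171]
tool_rot: [-0.318, 0.948, 0.0, 0.001]
ft_force: [-1.3, 0.2, 0.6]
grip_width: 0.0194
grasp_force: 0.1
```

```bash
python3 bt.py
```

```text
t 11.83 [0.465  0.1805 0.2171] r,n [ 45.4 465.3] yaw 127.1 F [-1.3  0.2  0.6] W 19.4 0.1
bar n 1061 top z 0.2363 rect [464.6 180.3] [23.6 31.8] 36.6 slopes deg [-2.4 -0.2]
```

```bash
sed -i 's/(abs(a)<.056)&(P\[...,2\]>.19)&(P\[...,2\]<.245)/(abs(a)<.056)\&(abs(a)>.018)\&(P[...,2]>.19)\&(P[...,2]<.23)/' bt.py; python3 bt.py
```

```text
t 11.88 [0.4649 0.1805 0.217 ] r,n [ 45.3 465.3] yaw 127.0 F [0.3 0.6 0.5] W 19.0 0.1
bar n 4140 top z 0.2266 rect [460.2 179.5] [83.5 14.2] 24.4 slopes deg [0.9 0.7]
```

Call:
apply_moves(
  targets=[
    [[0,0,0,4,-0.55],[0,0,0,4,-0.55],[0,0,0,4,-0.55],[0,0,0,4,-0.55],[0,0,0,4,-0.55],[0,0,0,4,-0.55],[0,0,0,4,-0.55],[0,0,0,0,-0.55]],
  ],
)

```text
clock: 12.6
eef_pos: [0.4645, 0.1803, 0.2164]
tool_rot: [-0.538, 0.843, -0.0, 0.001]
ft_force: [-0.5, -0.3, 0.9]
grip_width: 0.0191
grasp_force: 0.5
```

```bash
python3 bt.py
```

```text
t 12.60 [0.4645 0.1803 0.2164] r,n [ 44.9 465.3] yaw 155.0 F [-0.5 -0.3  0.9] W 19.1 0.5
bar n 4132 top z 0.2266 rect [461.2 177.3] [83.  14.4] 52.1 slopes deg [1.1 0.8]
```

Call:
apply_moves(
  targets=[
    [[0,0,0,4,-0.55],[0,0,0,4,-0.55],[0,0,0,4,-0.55],[0,0,0,4,-0.55],[0,0,0,4,-0.55],[0,0,0,4,-0.55],[0,0,0,4,-0.55],[0,0,0,0,-0.55]],
  ],
)

```text
clock: 13.32
eef_pos: [0.4645, 0.1802, 0.2162]
tool_rot: [0.725, -0.688, 0.0, -0.0]
ft_force: [-0.0, -0.5, -0.1]
grip_width: 0.0192
grasp_force: 0.5
```

```bash
python3 bt.py
```

```text
t 13.32 [0.4645 0.1802 0.2162] r,n [ 44.9 465.2] yaw -177.0 F [-0.  -0.5 -0.1] W 19.2 0.5
bar n 4138 top z 0.2268 rect [463.4 176. ] [82.7 14.3] 79.9 slopes deg [1.3 0.7]
```

Call:
apply_moves(
  targets=[
    [[0,0,0,3,-0.55],[0,0,0,3,-0.55],[0,0,0,3,-0.55],[0,0,0,3,-0.55],[0,0,0,3,-0.55],[0,0,0,3,-0.55],[0,0,0,3,-0.55],[0,0,0,0,-0.55]],
  ],
)

```text
clock: 14.03
eef_pos: [0.4642, 0.1803, 0.2158]
tool_rot: [0.838, -0.545, 0.0, -0.0]
ft_force: [-0.0, 0.1, -0.1]
grip_width: 0.0191
grasp_force: 0.2
```

```bash
python3 bt.py
```

```text
t 14.03 [0.4642 0.1803 0.2158] r,n [ 44.6 465.4] yaw -156.0 F [-0.   0.1 -0.1] W 19.1 0.2
bar n 4158 top z 0.2273 rect [465.  175.7] [14.2 82.3] 11.2 slopes deg [1.4 0.6]
```

Call:
apply_moves(
  targets=[
    [[0,0,0,0,-0.8],[0,0,0,0,-1],[0,0,0,0,-1],[0,0,0,0,-1]],
  ],
)

```text
clock: 14.42
eef_pos: [0.4639, 0.1802, 0.2155]
tool_rot: [0.839, -0.544, -0.0, 0.0]
ft_force: [0.1, -0.4, -0.2]
grip_width: 0.0129
grasp_force: 60.6
```

```bash
python3 bt.py
```

```text
t 14.42 [0.4639 0.1802 0.2155] r,n [ 44.3 465.5] yaw -156.0 F [ 0.1 -0.4 -0.2] W 12.9 60.6
bar n 4401 top z 0.2267 rect [466.  175.7] [14.  83.8] 23.9 slopes deg [ 1.2 -0. ]
```

Call:
apply_moves(
  targets=[
    [[0,0,0.15,0,-1],[0,0,0,-7,-1],[0,0,0,-7,-1],[0,0,-0.1,0,-1],[0,0,-0.1,0,-1],[0,0,0,0,-1]],
  ],
)

```text
clock: 14.97
eef_pos: [0.4642, 0.1802, 0.2135]
tool_rot: [0.767, -0.641, 0.0, -0.0]
ft_force: [0.1, -0.5, 2.7]
grip_width: 0.0132
grasp_force: 61.1
```

Call:
apply_moves(
  targets=[
    [[0,0,0.2,0,-1],[0,0,0,-7,-1],[0,0,0,-7,-1],[0,0,-0.1,0,-1],[0,0,-0.1,0,-1],[0,0,0,0,-1]],
  ],
)

```text
clock: 15.47
eef_pos: [0.4641, 0.1802, 0.2135]
tool_rot: [-0.683, 0.73, 0.0, 0.0]
ft_force: [-0.1, -0.6, 3.3]
grip_width: 0.0132
grasp_force: 61.1
```

```bash
python3 bt.py
```

```text
t 15.47 [0.4641 0.1802 0.2135] r,n [ 44.5 465.4] yaw 176.2 F [-0.1 -0.6  3.3] W 13.2 61.1
bar n 4404 top z 0.2247 rect [463.4 175.3] [83.7 14. ] 86.1 slopes deg [ 1.2 -0.1]
```

Call:
apply_moves(
  targets=[
    [[0,0,0.2,0,-1],[0,0,0,-7,-1],[0,0,0,-7,-1],[0,0,-0.1,0,-1],[0,0,-0.1,0,-1],[0,0,0,0,-1]],
  ],
)

```text
clock: 16.02
eef_pos: [0.4641, 0.1802, 0.2135]
tool_rot: [-0.589, 0.808, -0.0, 0.0]
ft_force: [-0.6, -0.1, 2.2]
grip_width: 0.0131
grasp_force: 61.1
```

Call:
apply_moves(
  targets=[
    [[0,0,0.2,0,-1],[0,0,0,-7,-1],[0,0,0,-7,-1],[0,0,-0.1,0,-1],[0,0,-0.1,0,-1],[0,0,0,0,-1]],
  ],
)

```text
clock: 16.52
eef_pos: [0.4642, 0.1802, 0.2135]
tool_rot: [-0.487, 0.874, -0.0, 0.0]
ft_force: [0.4, 0.1, 2.9]
grip_width: 0.0132
grasp_force: 61.1
```

Call:
apply_moves(
  targets=[
    [[0,0,0.2,0,-1],[0,0,0,-7,-1],[0,0,0,-7,-1],[0,0,-0.1,0,-1],[0,0,-0.1,0,-1],[0,0,0,0,-1]],
  ],
)

```text
clock: 17.02
eef_pos: [0.4642, 0.1802, 0.2136]
tool_rot: [-0.377, 0.926, -0.0, 0.0]
ft_force: [0.1, 0.4, 2.6]
grip_width: 0.0133
grasp_force: 61.1
```

```bash
python3 - <<'E'
from fx import *
key(.14,.01)
p,d,C=cam("scene");P=cloud(d,C);m=(P[...,2]>.121)&(P[...,2]<.13)&(np.hypot(P[...,0]-.4655,P[...,1]-.179)<.035)
Q=P[m];print(m.sum(),Q[:,:2].min(0),Q[:,:2].max(0),Q[:,:2].min(0)/2+Q[:,:2].max(0)/2)
cv2.imwrite("pics/s6.png",cv2.resize(p[80:230,380:540],None,fx=5,fy=4))
E
python3 bt.py
```

```text
0.14 52 axis offset xy mm [-0.6  0.7] width 21.4
0.15 49 axis offset xy mm [0.1 0.6] width 22.6
0.16 58 axis offset xy mm [0.9 0.7] width 21.5
0.17 53 axis offset xy mm [0.5 0.8] width 22.4
0.18 62 axis offset xy mm [1.3 1.1] width 21.4
181 [0.43765773 0.15142766] [0.49310744 0.20680006] [0.46538259 0.17911386]
t 17.12 [0.4643 0.1803 0.2142] r,n [ 44.8 465.4] yaw 134.2 F [0.4 0.7 3.2] W 13.0 61.0
bar n 4391 top z 0.2254 rect [459.9 177.2] [84.  14.1] 44.0 slopes deg [ 1.2 -0.2]
```

View pics/s6.png

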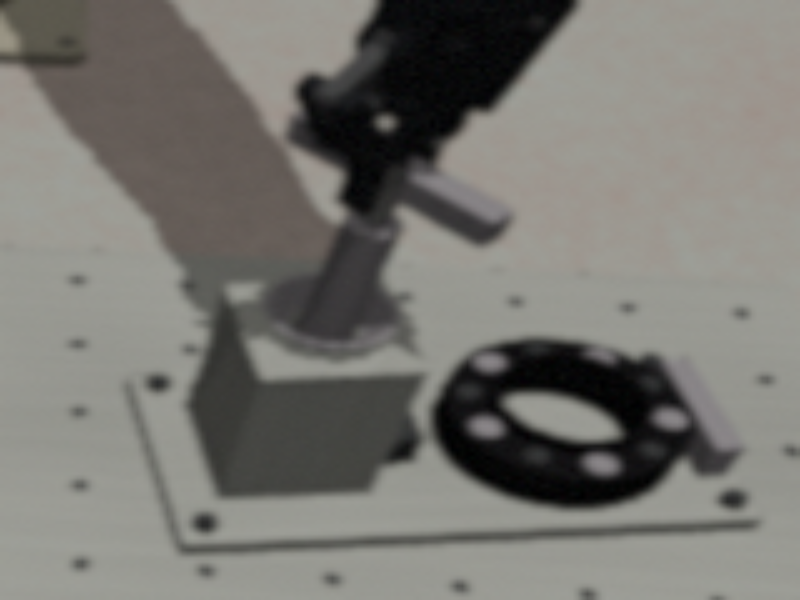

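The scene crop shows the key standing in the funnel at (345,270) and held by the bar at (455,205), with the jaw at (405,440) untouched. Axis estimates suggest the key is 1–2 mm off the shaft axis, so I'll centre it by touch.

Call:
apply_moves(
  targets=[
    [[0,0,0.2,0,-1],[0.05,0,0,0,-1],[0.05,0,0,0,-1],[0,0,0,0,-1]],
  ],
)

```text
clock: 17.5
eef_pos: [0.4677, 0.1799, 0.2212]
tool_rot: [-0.375, 0.927, 0.0, -0.001]
ft_force: [0.3, -0.1, -2.6]
grip_width: 0.0132
grasp_force: 60.3
```

Call:
apply_moves(
  targets=[
    [[-0.05,0,0,0,-1],[-0.05,0,0,0,-1],[-0.05,0,0,0,-1],[0,0,0,0,-1]],
  ],
)

```text
clock: 17.83
eef_pos: [0.4625, 0.1801, 0.2217]
tool_rot: [-0.375, 0.927, -0.0, 0.001]
ft_force: [1.3, -0.1, -3.7]
grip_width: 0.0131
grasp_force: 60.1
```

Call:
apply_moves(
  targets=[
    [[0.05,0.05,0,0,-1],[0,0.05,0,0,-1],[0,0,0,0,-1]],
  ],
)

```text
clock: 18.08
eef_pos: [0.4643, 0.1832, 0.2218]
tool_rot: [-0.375, 0.927, -0.002, -0.0]
ft_force: [1.1, -5.9, -0.9]
grip_width: 0.013
grasp_force: 60.8
```

Call:
apply_moves(
  targets=[
    [[0,-0.05,0,0,-1],[0,-0.05,0,0,-1],[0,-0.05,0,0,-1],[0,-0.05,0,0,-1],[0,0,0,0,-1]],
  ],
)

```text
clock: 18.5
eef_pos: [0.4642, 0.1769, 0.2218]
tool_rot: [-0.375, 0.927, 0.001, 0.001]
ft_force: [0.3, 1.6, -3.0]
grip_width: 0.0131
grasp_force: 60.2
```

Call:
apply_moves(
  targets=[
    [[0.04,0.065,0,0,-1],[0,0,-0.1,0,-1],[0,0,-0.1,0,-1],[0,0,0,0,-1]],
  ],
)

```text
clock: 18.83
eef_pos: [0.4654, 0.1789, 0.2127]
tool_rot: [-0.375, 0.927, 0.0, -0.001]
ft_force: [0.9, 0.9, -3.8]
grip_width: 0.0138
grasp_force: 60.2
```

Call:
apply_moves(
  targets=[
    [[0,0,0.2,0,-1],[0,0,0,-6,-1],[0,0,0,-6,-1],[0,0,-0.1,0,-1],[0,0,-0.1,0,-1],[0,0,0,0,-1]],
  ],
)

```text
clock: 19.33
eef_pos: [0.4658, 0.1787, 0.2137]
tool_rot: [-0.277, 0.961, -0.0, 0.0]
ft_force: [-0.8, 0.7, 3.6]
grip_width: 0.0129
grasp_force: 61.1
```

Call:
apply_moves(
  targets=[
    [[0,0,0.2,0,-1],[0,0,0,-6,-1],[0,0,0,-6,-1],[0,0,-0.1,0,-1],[0,0,-0.1,0,-1],[0,0,0,0,-1]],
  ],
)

```text
clock: 19.83
eef_pos: [0.4658, 0.1788, 0.2136]
tool_rot: [-0.175, 0.984, 0.0, 0.0]
ft_force: [0.1, 0.3, 2.1]
grip_width: 0.013
grasp_force: 61.0
```

Centred at yaw 134° the foot met no stem, so it entered the square. Going back there.

Call:
apply_moves(
  targets=[
    [[0,0,0.2,0,-1],[0,0,0,6,-1],[0,0,0,6,-1],[0,0,0,6,-1],[0,0,0,6,-1],[0,0,-0.1,0,-1],[0,0,-0.15,0,-1],[0,0,0,0,-1]],
  ],
)

```text
clock: 20.5
eef_pos: [0.4653, 0.1788, 0.2105]
tool_rot: [-0.374, 0.927, 0.0, -0.001]
ft_force: [1.1, 0.7, -4.3]
grip_width: 0.0131
grasp_force: 60.2
```

Call:
apply_moves(
  targets=[
    [[0,0,-0.1,0,-1],[0,0,0,0,-1]],
  ],
)

```text
clock: 20.67
eef_pos: [0.4655, 0.1788, 0.2069]
tool_rot: [-0.375, 0.927, 0.0, -0.0]
ft_force: [0.2, 0.2, -2.3]
grip_width: 0.0126
grasp_force: 60.2
```

Call:
apply_moves(
  targets=[
    [[0,0,-0.08,0,-1],[0,0,-0.06,0,-1],[0,0,0,0,-1]],
  ],
)

```text
clock: 20.92
eef_pos: [0.466, 0.1789, 0.2024]
tool_rot: [-0.375, 0.927, -0.0, 0.0]
ft_force: [-1.1, 0.6, 2.8]
grip_width: 0.0129
grasp_force: 61.0
```

Call:
apply_moves(
  targets=[
    [[0,0,-0.04,0,-1],[0,0,0,0,-1]],
  ],
)

```text
clock: 21.08
eef_pos: [0.466, 0.1789, 0.201]
tool_rot: [-0.375, 0.927, -0.0, 0.001]
ft_force: [0.2, -0.0, 3.3]
grip_width: 0.0131
grasp_force: 61.2
```

Call:
apply_moves(
  targets=[
    [[0,0,-0.07,0,-1],[0,0,-0.04,0,-1],[0,0,0,0,-1]],
  ],
)

```text
clock: 21.33
eef_pos: [0.4668, 0.1792, 0.1986]
tool_rot: [-0.375, 0.927, -0.0, 0.002]
ft_force: [-2.4, -0.3, 14.1]
grip_width: 0.0131
grasp_force: 62.7
```

```bash
python3 bt.py
```

```text
t 21.33 [0.4668 0.1792 0.1986] r,n [ 46.5 463.3] yaw 134.1 F [-2.4 -0.3 14.1] W 13.1 62.7
bar n 4392 top z 0.2099 rect [462.3 176.1] [83.5 14. ] 44.1 slopes deg [ 1.3 -0.1]
```

Seated (foot 6 mm below the unpressed height) and pressed with about 16.7 N in all. Turning clockwise.

Call:
apply_moves(
  targets=[
    [[0,0,0,-5,-1],[0,0,0,-5,-1],[0,0,0,-5,-1],[0,0,0,-5,-1],[0,0,0,-5,-1],[0,0,0,0,-1]],
  ],
)

```text
clock: 21.88
eef_pos: [0.4669, 0.1792, 0.1986]
tool_rot: [-0.164, 0.986, 0.0, 0.002]
ft_force: [-0.6, -0.5, 13.4]
grip_width: 0.013
grasp_force: 62.6
```

```bash
cat > jaw.py <<'E'
from st import *
def jaw():
    f=np.array([.4655,.179]);t=np.radians(9.3);X=np.array([np.cos(t),np.sin(t)]);Y=np.array([-X[1],X[0]])
    for nm in("top","scene","wrist"):
        p,d,C=cam(nm);P=cloud(d,C);D=P[...,:2]-f;a=D@X*1e3;b=D@Y*1e3;z=P[...,2]*1e3
        w=(abs(a)<14)&(z>31)&(z<40)&(b>36)&(b<74)
        if w.sum()>3: print(nm,w.sum(),"jaw y",np.percentile(b[w],[2,50,98]).round(1),"z",np.median(z[w]).round(1))
if __name__=="__main__": st();jaw()
E
python3 jaw.py
```

```text
t 21.88 [0.4669 0.1792 0.1986] r,n [ 46.5 463.3] yaw 108.9 F [-0.6 -0.5 13.4] W 13.0 62.6
scene 45 jaw y [50.7 59.3 73.9] z 36.3
wrist 421 jaw y [52.9 58.4 73.7] z 35.0
```

Call:
apply_moves(
  targets=[
    [[0,0,0,-5,-1],[0,0,0,-5,-1],[0,0,0,-5,-1],[0,0,0,-5,-1],[0,0,0,-5,-1],[0,0,0,-5,-1],[0,0,0,0,-1]],
  ],
)

```text
clock: 22.62
eef_pos: [0.467, 0.179, 0.1986]
tool_rot: [0.097, 0.995, 0.001, 0.002]
ft_force: [-0.7, 0.5, 13.1]
grip_width: 0.0134
grasp_force: 62.6
```

```bash
sed -i 's/(b<74)/(b<71.5)/' jaw.py; python3 jaw.py
python3 - <<'E'
import numpy as np
P=np.load("pics/w5.npy");f=np.array([.4655,.179]);t=np.radians(9.3);X=np.array([np.cos(t),np.sin(t)]);Y=np.array([-X[1],X[0]])
D=P[...,:2]-f;a=D@X*1e3;b=D@Y*1e3;z=P[...,2]*1e3;w=(abs(a)<14)&(z>31)&(z<40)&(b>36)&(b<71.5);print(w.sum(),np.percentile(b[w],[2,50,98]))
E
```

```text
t 22.62 [0.467  0.179  0.1986] r,n [ 46.6 463.1] yaw 78.9 F [-0.7  0.5 13.1] W 13.4 62.6
scene 58 jaw y [50.2 60.4 68.1] z 36.2
wrist 741 jaw y [51.3 59.8 68.7] z 34.9
293 [44.87532766 52.17804504 59.78124807]
```

Call:
apply_moves(
  targets=[
    [[0,0,0,-5,-1],[0,0,0,-5,-1],[0,0,0,-5,-1],[0,0,0,-5,-1],[0,0,0,-5,-1],[0,0,0,-5,-1],[0,0,0,0,-1]],
  ],
)

```text
clock: 23.35
eef_pos: [0.467, 0.1788, 0.1986]
tool_rot: [0.351, 0.936, 0.001, 0.002]
ft_force: [-0.6, -0.5, 13.4]
grip_width: 0.0132
grasp_force: 62.6
```

```bash
python3 jaw.py;python3 -c "
from workcell import get_obs;o=get_obs();print(o['ft_torque'],o['joint_pos'][5])"
```

```text
t 23.35 [0.467  0.1788 0.1986] r,n [ 46.5 462.9] yaw 48.9 F [-0.6 -0.5 13.4] W 13.2 62.6
scene 68 jaw y [54.1 62.7 70.8] z 36.6
wrist 754 jaw y [54.8 63.1 71.1] z 34.9
[-0.40246002  0.41833478 -0.07060312] 1.0811859177504066
```

Call:
apply_moves(
  targets=[
    [[0,0,0,-5,-1],[0,0,0,-5,-1],[0,0,0,-5,-1],[0,0,0,-5,-1],[0,0,0,-5,-1],[0,0,0,0,-1]],
  ],
)

```text
clock: 24.0
eef_pos: [0.4668, 0.1786, 0.1986]
tool_rot: [0.545, 0.838, 0.001, 0.002]
ft_force: [-1.0, -1.4, 13.7]
grip_width: 0.0132
grasp_force: 62.7
```

```bash
python3 jaw.py;python3 -c "
from workcell import get_obs;o=get_obs();print(o['ft_torque'],o['joint_pos'][5])"
```

```text
t 24.00 [0.4668 0.1786 0.1986] r,n [ 46.2 462.8] yaw 23.9 F [-1.  -1.4 13.7] W 13.2 62.7
scene 66 jaw y [54.  63.  70.1] z 36.5
wrist 779 jaw y [54.8 63.2 71.2] z 35.0
[-0.60013659  0.52562616 -0.00234107] 1.5175575230423777
```

Call:
apply_moves(
  targets=[
    [[0,0,0,-5,-1],[0,0,0,-5,-1],[0,0,0,-5,-1],[0,0,0,-5,-1],[0,0,0,0,-1]],
  ],
)

```text
clock: 24.57
eef_pos: [0.4667, 0.1786, 0.1985]
tool_rot: [0.683, 0.731, 0.001, 0.001]
ft_force: [-1.4, -0.9, 14.6]
grip_width: 0.0131
grasp_force: 62.7
```

```bash
sed -i 's/(b<71.5)/(b<80)/' jaw.py; sed -i 's/print(nm,w.sum(),/print(nm,w.sum(),np.histogram(b[w],np.arange(40,81,2))[0],/' jaw.py; python3 jaw.py
```

```text
t 24.57 [0.4667 0.1786 0.1985] r,n [ 46.1 462.8] yaw 3.9 F [-1.4 -0.9 14.6] W 13.1 62.7
scene 94 [ 0  0  0  0  0  0  3  7  9  4  7  8  9  9  7  1 12 10  4  4] jaw y [54.  66.3 78.3] z 36.5
wrist 1106 [ 2  0  2  1  1  2  2 61 93 89 94 95 91 95 94 96 35 64 94 94] jaw y [54.8 66.4 79.6] z 35.1
```

The jaw now spans 54.5–72.4 mm, 12.5 mm from its start, touching the spacer, and it did not move over the last 45° of turning. It is closed. Releasing the pressure, opening and retreating.

Call:
apply_moves(
  targets=[
    [[0,0,0.08,0,-1],[0,0,0.04,0,-1],[0,0,0,0,-1],[0,0,0,0,-0.4],[0,0,0,0,0],[0,0,0,0,0.2],[0,0,0,0,0.2],[0,0,0,0,0.2]],
  ],
)

```text
clock: 25.38
eef_pos: [0.4654, 0.1788, 0.2004]
tool_rot: [0.682, 0.732, -0.0, -0.0]
ft_force: [0.7, -0.4, 0.4]
grip_width: 0.0511
grasp_force: 0.0
```

Call:
apply_moves(
  targets=[
    [[0,0,0.4,0,0.2],[0,0,0.8,0,0.2],[0,0,0.9,0,0.2],[0,0,0.9,0,0.2],[0,0,0.5,0,0.2],[0,0,0,0,0.2]],
  ],
)

```text
clock: 25.88
eef_pos: [0.4676, 0.1796, 0.3462]
tool_rot: [0.682, 0.732, 0.004, 0.002]
ft_force: [-0.2, 0.4, -0.0]
grip_width: 0.0514
grasp_force: 0.0
```

Run:
```python
from st import *
import jaw
st();jaw.jaw()
p,d,C=cam("scene");cv2.imwrite("pics/s9.png",cv2.resize(p[60:360,120:560],None,fx=1.8,fy=1.8))
p,d,C=cam("wrist");P=cloud(d,C);D=P[...,:2]-[.4655,.179];w=(np.hypot(D[...,0],D[...,1])<.06)&(P[...,2]>.17)&(P[...,2]<.24);print(w.sum(),np.percentile(P[w][:,2],90),cv2.minAreaRect(np.float32(P[w][:,:2]*1e3)))
```

```text
t 25.88 [0.4676 0.1796 0.3462] r,n [ 47.4 463.3] yaw 4.1 F [-0.2  0.4 -0. ] W 51.4 0.0
top 59 [0 0 0 0 0 0 8 7 9 5 7 8 4 4 4 1 2 0 0 0] jaw y [52.8 60.1 72.8] z 35.3
scene 93 [ 0  0  0  0  0  0  2  9  2  9  6 10  9  9 10  2  5 13  6  1] jaw y [54.2 65.9 77.5] z 36.4
wrist 492 [ 0  1  1  0  1  0  1 26 43 44 38 42 42 44 41 43 18 26 40 41] jaw y [55.  66.3 79.4] z 35.1
2627 0.2157470128929624 ((465.0892639160156, 179.42469787597656), (22.63298225402832, 100.53360748291016), 3.760432243347168)
```

View pics/s9.png

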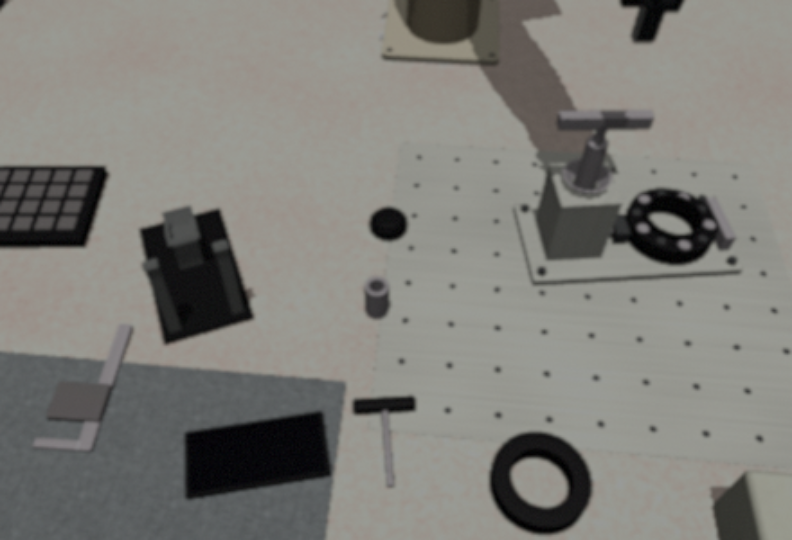

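The picture shows the key standing free in the shaft, with its bar at (605,120). The jaw at (622,230) is against the spacer, the gripper is well clear and the bystanders have not moved. The bar top at 0.2157 m agrees with a seated key.

```bash
python3 -c "
from workcell import order;print(order.job_done())"
```

```text
the job is handed in; nothing more can be done
None
```

The job is handed in: the clamp jaw is fully closed on the spacer, the key stands free in the shaft with nothing holding it, and the other things on the bench look unmoved in the last picture (about 26 of the 51 s used).

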